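Click the two missing sockets onto the socket rail in size order

TASK

Put the two missing sockets back on the empty spring clips of the socket rail, so that the four sockets on it run in order of size from the large fixed end socket to the small one. Press each down until it clicks and sits fully home on the rail. The odd loose socket, bigger than all those of the set, does not belong to the rail: leave it standing where it is.

Things in the scene. Friction and masses are not known exactly. Their poses are not given: they have to be found in the camera images.
- socket_big_center (a point): Centre (half-way up) of the bigger missing socket: an upright steel tube, 42 mm diameter, 62 mm tall, loose, 0.2 kg, standing right way up. Bore open at both ends: 24 mm at the foot (a collar 8 mm tall), 29 mm above. Grasp across its diameter from above, at or above the centre, any yaw. Seated on the rail its centre is 43 mm above the bench.
- socket_little_center (a point): Centre (half-way up) of the smaller missing socket: like the other but 35 mm in diameter and 56 mm tall, 0.15 kg, same bore. Seated on the rail its centre is 40 mm above the bench. Pressing either socket over a clip's leaves takes about 3 to 15 N, from where its foot is 17 mm above the rail's top till it stands on it.
- socket_odd_center (a point): Centre (half-way up) of the odd socket: like the others but 58 mm in diameter and 74 mm tall, loose, not part of the set. The three loose sockets stand in three places on the bench, drawn at random.
- rail: Fixed dark strip, aluminium top 12 mm above the bench, 38 mm wide (x), 280 mm long (y); origin: centre of its underside. Four tapered black studs at y = -105, -35, 35, 105 mm, 34 mm tall over its top, 4 mm wide at the tip, 9 at the foot. The inner two are the empty clips, with bowed steel leaves; they take a socket up to about 5 mm off centre. Close the fingers along x: neighbours are close along y.
- end_large_center (a point): Centre (half-way up) of the large socket fixed on one outer stud (either end of the rail), 50 mm diameter, 68 mm tall, its top 80 mm above the bench. On the other end a small one is fixed, 28 mm diameter, 50 mm tall. The bigger missing socket belongs on the clip 70 mm from this one, the smaller on the clip 140 mm from it.
There are look-alikes about, which are no part of the job. What is shaped like the part that bears socket_little_center but blue or red is not meant.

How it is judged:
At the end, for the whole second after the job is handed in: The 42 mm socket sits on the clip beside the large end socket, the 35 mm one on the clip beside the small end socket, each within 10 mm of its clip, within 10 degrees of upright and within 5 mm of standing on the rail; the odd socket is within 30 mm of where it stood (x of socket_big_center in the frame of rail between -0.01 and 0.01 m and x of socket_little_center in the frame of rail between -0.01 and 0.01 m and z of socket_big_center in the frame of rail between 0.038 and 0.048 m and z of socket_little_center in the frame of rail between 0.035 and 0.045 m and angle between each of socket_big_center, socket_little_center's own z axis and vertical below 0.18 rad and horizontal distance between socket_big_center and end_large_center between 0.06 and 0.08 m and horizontal distance between socket_little_center and end_large_center between 0.13 and 0.15 m and distance of socket_odd_center from where it was at the start of the episode below 0.03 m); the robot touches nothing.
It fails at once if the odd socket is moved more than 30 mm from where it stood (distance of socket_odd_center from where it was at the start of the episode above 0.03 m).
It also fails if it takes over 59 s, if anything falls off the work surface, if the arm or the gripper's body presses on something with over 40 N, if the wrist force passes 120 N, or if a joint passes its speed limit or range.

ROBOT

A 7-joint arm with a two-finger parallel gripper is mounted at the origin on a cart in front of the work surface, level with it; the furniture and walls round the work are solid. World frame = base frame: x ahead of the robot, y to its left, z up, the work surface at z = 0. Lengths are in m, angles in rad, forces in N, time in s.
With the tool pointing down it reaches from about 0.4 to 0.85 m from the base axis. Payload 10.4 kg.
Tool frame: the origin (TCP) lies between the finger pads; the fingertips stand 11 mm ahead of it and the grasp point (between the pads) lies 8 mm behind it (r.tcp_to_tips is the distance from the TCP to the fingertips, in m); z points along the fingers, y is the line along which they close (so a half turn about z gives the same grasp; the last joint's range is limited). The gripper opens to 87 mm and grips with 3 to 60 N. Pads are 19 mm wide; open, the fingers measure 117 mm over their backs; the gripper's body (75 mm by 190 mm) begins 51 mm behind the grasp point.
Start: joints at [1.163, 0.332, -0.065, 1.46, 0.022, 1.35, -0.088], TCP at [0.235, -0.579, 0.234] pointing down, gripper open.
Joint ranges: [-2.6, 2.6], [-0.5, 2.12], [-1.47, 1.34], [0.16, 2.42], [-1.27, 4.41], [0.06, 2.06], [-2.6, 2.6]. Speed limits (rad/s): [2.22, 2.22, 2.79, 2.79, 3.14, 3.14, 3.14].

INTERFACE

Orientations are given as a unit quaternion [x, y, z, w].
In Python, from bench import r gives the robot as it stands. The module is installed in compiled form; this text tells all that it offers.
- The arm moves only by the shell command python3 -m crank 'ROWS' [FORCE]. ROWS is JSON, a list of rows, each an object of numbers: "claw": the closure, from -1 (fully open) to 1 (shut); "dx", "dy", "dz": the shift along the tool's x, y, z each as a share of 3 cm, from -1 to 1; "ax", "ay", "az": the turn, a rotation vector about the tool's x, y, z each as a share of 6 degrees, from -1 to 1. A call has 1 to 8 rows; each row shifts and turns the commanded pose from where the row before left it, along the tool's axes as they then stand; what a row does not reach is not made up. A row lasts 1/12 s, in which the tool goes at most 41.7 mm and 7.16 degrees, less where a joint would pass 70% of its speed; a pose out of reach is approached as far as the arm can. A call with a number of a shift or a turn outside -1 to 1 is refused whole. A call with a gripper value outside its range is refused whole. The fingers move at their own pace and stop on an object; FORCE is the grip in N (left out, the last holds). Time passes only in rows, so rows that do not move let the fingers close. It gives the time, the measured TCP pose, the force, the opening and the grip force at its end, in the units of the state.
- r.read_state(): the state, without advancing time (a new reading comes with each control period).
- r.camera(name): name is "scene" or "top" or "wrist"; returns a dict with "color" (400x640x3 uint8, red, green, blue), "mtx" (3x3 intrinsics, pixels), "k1" (the pictures are not rectified: a ray, as slopes to the right and down, at radius r is drawn at 1 + k1 r^2 times it, then the intrinsics apply), "R" (3x3) and "t" (3): a world point X has camera coordinates R X + t; the wrist camera has in their place "hand_eye" (4x4, takes a point from camera to tool coordinates, whose origin is the TCP and whose axes are the flange's). Camera axes: x right, y down, z forward; pixel columns grow to the right and rows downward; lengths in m; the calibration is good to about 2 mm. A picture is of the moment at which its call begins: read the wrist's pose just before it. There is no depth.
- r.close_job(): hands the job in; it is judged then, once.
The state is a dict: "time": time; "joint_positions": joint angles; "joint_vel": joint speeds; "joint_torque": joint torques, N m; "ee_pos": TCP position; "eef_rot": TCP orientation; "ft_force": force on the tool from outside, world axes, zero at the start; "torque": the same for the moment, N m; "width": finger opening in m; "grip_force": force on a finger pad.
Only numpy, scipy, OpenCV 4.12 (cv2) and the standard library are available. Lean on these libraries where they do the work, as an engineer would, in place of code of your own. Each camera call takes 0.05 s, during which the arm holds its last target. There are 200 camera calls.

## Working session

There is one attempt and no reset: what is moved stays moved. The work goes in short steps, Python scripts to look and compute and a shell command to move; the robot and the scene stay as the last step left them, time stands still between calls to the robot, and variables do not carry over. Pictures are saved under pics/ and viewed, at most 10 in all, crops included, and the job is handed in when it is done.

```bash
mkdir -p pics
cat > h.py <<'E'
import numpy as np, cv2
from bench import r
from scipy.spatial.transform import Rotation as Ro
def ray(c,px,st=None):
    K=c["mtx"];K=np.array(K);k=c["k1"]
    d=cv2.undistortPoints(np.array([[px]],float),K,np.array([k,0,0,0.]))[0,0]
    d=np.array([d[0],d[1],1.])
    if "R" in c:
        R=np.array(c["R"]);t=np.array(c["t"]);return -R.T@t,R.T@d
    H=np.array(c["hand_eye"]);Rw=Ro.from_quat(st["eef_rot"]).as_matrix()
    return Rw@H[:3,3]+np.array(st["ee_pos"]),Rw@H[:3,:3]@d
def onz(c,px,z,st=None):
    o,d=ray(c,px,st);return o+d*(z-o[2])/d[2]
E
python3 - <<'E'
from h import *
st=r.read_state();print(st)
for n in("scene","top"):
    c=r.camera(n);cv2.imwrite(f"pics/{n}0.png",c["color"][:,:,::-1]);print(n,-np.array(c["R"]).T@c["t"])
E
```

```text
{'time': 0.0, 'joint_positions': array([ 1.16338003,  0.33284642, -0.06468953,  1.46096056,  0.02160189,
        1.34991565, -0.08847912]), 'joint_vel': array([ 8.02456235e-04,  1.07484318e-03, -5.18365649e-04,  3.44445648e-05,
       -4.53406093e-04,  5.66969329e-04,  7.28070716e-04]), 'joint_torque': array([-6.02696832e-05, -6.23256397e+01,  2.44478043e-02, -3.89895344e+01,
       -6.12850185e-02,  3.96924152e-02,  1.38965775e-04]), 'ee_pos': array([ 0.23446096, -0.57893949,  0.23276062]), 'eef_rot': array([ 9.81543200e-01,  1.91239202e-01, -1.73260301e-04, -6.95992375e-04]), 'ft_force': array([-0.14877081, -0.3120026 , -0.82392252]), 'torque': array([ 0.01071589,  0.00040928, -0.01309988]), 'grip_force': 0.0, 'width': 0.08688550361181441}
scene [-0.1804134   0.95131526  0.79671472]
top [ 0.40525975 -0.05078022  1.06232441]
```

View pics/scene0.png

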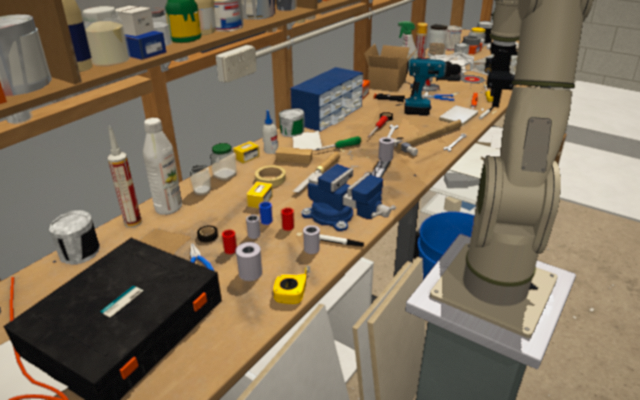

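View pics/top0.png

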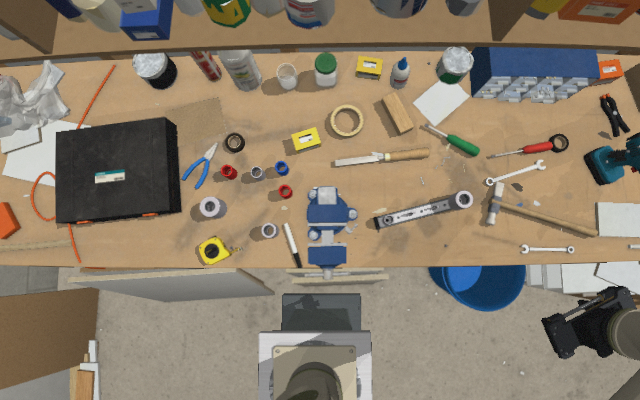

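The top view shows the rail from (378,222) to (463,200), with the large end socket at (463,199). Candidates for the little socket are the grey one (257,173), red (228,172), blue (282,168) and red (285,191). Other grey sockets are (210,207), the odd or biggest one, and (268,230), the 42 mm one. I choose grey (257,173) as little and (268,230) as big, and check both in a crop.

Run:
```python
from h import *
c=r.camera("top");im=c["color"][:,:,::-1]
a=cv2.resize(im[155:245,190:310],None,fx=5,fy=5,interpolation=cv2.INTER_CUBIC)
b=cv2.resize(im[180:240,365:485],None,fx=5,fy=5,interpolation=cv2.INTER_CUBIC)
cv2.imwrite("pics/crop1.png",cv2.resize(np.vstack([a,b]),(480,600)))
cv2.imwrite("pics/crop1.png",np.hstack([cv2.resize(im[155:245,190:310],None,fx=4,fy=4,interpolation=cv2.INTER_CUBIC)[:, :400],cv2.resize(im[175:265,370:470+10],None,fx=3.6,fy=4,interpolation=cv2.INTER_CUBIC)[:, :400]]))
for n,p,z in[("little",(257,173),.056),("odd",(210,207),.074),("big",(268,230),.062),("endL",(463.5,199),.08),("railL",(378,222),.012)]:
    print(n,onz(c,p,z).round(4))
print(c["mtx"],c["k1"])
```

```text
little [0.5976 0.1566 0.056 ]
odd [0.5011 0.2821 0.074 ]
big [0.4375 0.1227 0.062 ]
endL [ 0.5146 -0.4101  0.08  ]
railL [ 0.4589 -0.1845  0.012 ]
[[365.87410623   0.         324.08563392]
 [  0.         365.87410623 192.35786833]
 [  0.           0.           1.        ]] -0.07479835963303495
```

View pics/crop1.png

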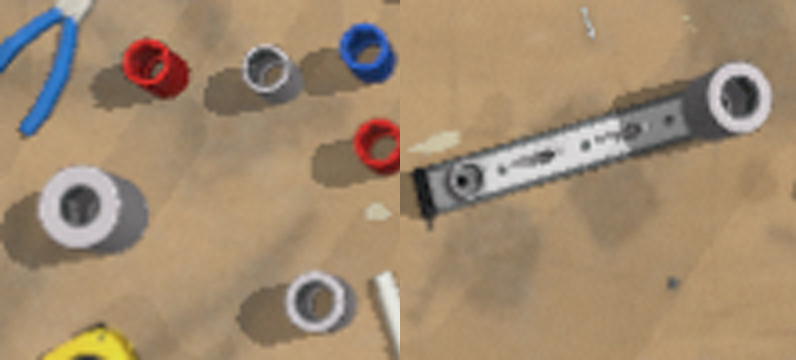

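The crop confirms it: the grey 35 mm ring is at (256.8,172.3), the grey 42 mm ring at (269,230.5) and the odd one at (209.8,206.8). Rail end tops are at (463.9,199.3) large and (388,220.3) small.

```bash
cat >> h.py <<'E'
def delta(target,az=None,rows=True):
    """shift in tool-axis rows (30 mm) & turn about tool z in rows (6 deg) ; az = wanted azimuth of tool y"""
    st=r.read_state();R=Ro.from_quat(st["eef_rot"]).as_matrix()
    y=R[:,1];a=np.degrees(np.arctan2(y[1],y[0]))
    print("t",round(st["time"],2),"tcp",np.round(st["ee_pos"],4),"yaz",round(a,2),"zax",R[:,2].round(3),"F",np.round(st["ft_force"],1),"w",round(st["width"],4),"j7",round(st["joint_positions"][6],2))
    print(" shift rows",(R.T@(np.array(target)-st["ee_pos"])/.03).round(3))
    if az is not None: print(" az rows",round(-(((az-a)+180)%360-180)/6,3))
E
python3 - <<'E'
from h import *
c=r.camera("top")
P={n:onz(c,p,z) for n,p,z in[("little",(256.75,172.25),.056),("odd",(209.75,206.75),.074),("big",(269,230.5),.062),("L",(463.9,199.25),.08),("S",(388.05,220.25),.062)]}
for n in P:print(n,P[n].round(4))
u=(P["S"]-P["L"])[:2];print(np.linalg.norm(u));u/=np.linalg.norm(u)
az=np.degrees(np.arctan2(u[1],u[0]))-90;print("az",az)
for d in(.07,.14):print(P["L"][:2]+u*d)
delta([*P["big"][:2],.25],az)
E
```

```text
little [0.5998 0.1574 0.056 ]
odd [0.5018 0.2828 0.074 ]
big [0.4361 0.1199 0.062 ]
L [ 0.5139 -0.4112  0.08  ]
S [ 0.4608 -0.2057  0.062 ]
0.2122495252898042
az 14.49427368312476
[ 0.49639184 -0.34340032]
[ 0.47887202 -0.27562824]
t 0.2 tcp [ 0.2346 -0.5791  0.2331] yaz -67.95 zax [-0.     0.001 -1.   ] F [-0.3 -0.5  0.1] w 0.0873 j7 -0.09
 shift rows [ 14.975 -19.073  -0.549]
 az rows -13.74
```

```bash
python3 -m crank '[{"dx":0.94,"dy":-0.43,"dz":-0.15,"claw":-1},{"dx":0.94,"dy":-0.43,"dz":-0.15,"claw":-1},{"dx":0.94,"dy":-0.43,"dz":-0.15,"claw":-1},{"dx":0.94,"dy":-0.43,"dz":-0.15,"claw":-1},{"dx":0.94,"dy":-0.43,"dz":-0.15,"claw":-1},{"dx":0.94,"dy":-0.43,"dz":-0.15,"claw":-1}]' 50
python3 -m crank '[{"dx":0.94,"dy":-0.43,"claw":-1},{"dx":0.94,"dy":-0.43,"claw":-1},{"dx":0.94,"dy":-0.43,"claw":-1},{"dx":0.94,"dy":-0.43,"claw":-1},{"dx":0.94,"dy":-0.43,"claw":-1},{"dx":0.94,"dy":-0.43,"claw":-1},{"az":-0.9,"claw":-1},{"az":-0.9,"claw":-1}]'
python3 -m crank '[{"az":-1,"claw":-1},{"az":-1,"claw":-1},{"az":-1,"claw":-1},{"az":-1,"claw":-1},{"az":-1,"claw":-1},{"az":-1,"claw":-1},{"az":-1,"claw":-1},{"az":-1,"claw":-1}]'
python3 -m crank '[{"az":-1,"claw":-1},{"az":-1,"claw":-1},{"az":-1,"claw":-1},{"az":-0.9,"claw":-1},{"claw":-1},{"claw":-1}]'
python3 - <<'E'
from h import *
delta([.4361,.1199,.25],14.5)
st=r.read_state();c=r.camera("wrist");cv2.imwrite("pics/w1.png",c["color"][:,:,::-1]);print(np.array(c["hand_eye"]).round(3))
E
```

```text
t 0.2 tcp [ 0.2346 -0.5791  0.2331] yaz -67.95 zax [-0.     0.001 -1.   ] F [-0.3 -0.5  0.1] w 0.0873 j7 -0.09
 shift rows [ 14.975 -19.073  -0.549]
 az rows -13.741
[[-0.    -0.952 -0.305  0.085]
 [ 1.    -0.     0.001 -0.   ]
 [-0.001 -0.305  0.952 -0.15 ]
 [ 0.     0.     0.     1.   ]]invalid input at $[0]: expected keys claw, dx, dy, dz, ax, ay, az
invalid input at $[0]: expected keys claw, dx, dy, dz, ax, ay, az
invalid input at $[0]: expected keys claw, dx, dy, dz, ax, ay, az
invalid input at $[0]: expected keys claw, dx, dy, dz, ax, ay, az
```

View pics/w1.png

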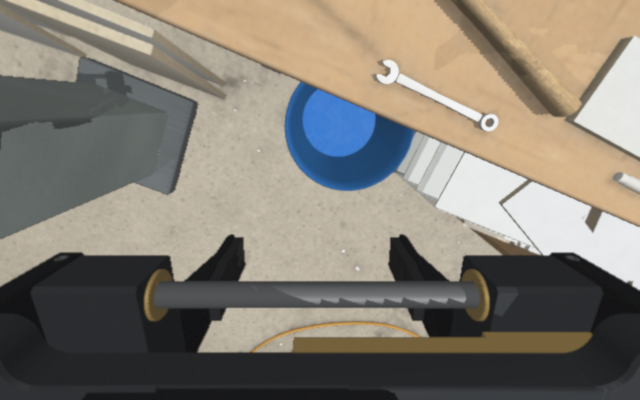

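All seven keys are required, so nothing moved; the wrist view still shows the bucket and the fingers at about (220,260) and (410,260).

```bash
python3 -m crank '[{"claw":-1,"dx":0.94,"dy":-0.43,"dz":-0.15,"ax":0,"ay":0,"az":0},{"claw":-1,"dx":0.94,"dy":-0.43,"dz":-0.15,"ax":0,"ay":0,"az":0},{"claw":-1,"dx":0.94,"dy":-0.43,"dz":-0.15,"ax":0,"ay":0,"az":0},{"claw":-1,"dx":0.94,"dy":-0.43,"dz":-0.15,"ax":0,"ay":0,"az":0},{"claw":-1,"dx":0.94,"dy":-0.43,"dz":-0.15,"ax":0,"ay":0,"az":0},{"claw":-1,"dx":0.94,"dy":-0.43,"dz":-0.15,"ax":0,"ay":0,"az":0}]' 50
python3 -m crank '[{"claw":-1,"dx":0.94,"dy":-0.43,"dz":0,"ax":0,"ay":0,"az":0},{"claw":-1,"dx":0.94,"dy":-0.43,"dz":0,"ax":0,"ay":0,"az":0},{"claw":-1,"dx":0.94,"dy":-0.43,"dz":0,"ax":0,"ay":0,"az":0},{"claw":-1,"dx":0.94,"dy":-0.43,"dz":0,"ax":0,"ay":0,"az":0},{"claw":-1,"dx":0.94,"dy":-0.43,"dz":0,"ax":0,"ay":0,"az":0},{"claw":-1,"dx":0.94,"dy":-0.43,"dz":0,"ax":0,"ay":0,"az":0},{"claw":-1,"dx":0,"dy":0,"dz":0,"ax":0,"ay":0,"az":-0.9},{"claw":-1,"dx":0,"dy":0,"dz":0,"ax":0,"ay":0,"az":-0.9}]'
python3 -m crank '[{"claw":-1,"dx":0,"dy":0,"dz":0,"ax":0,"ay":0,"az":-1},{"claw":-1,"dx":0,"dy":0,"dz":0,"ax":0,"ay":0,"az":-1},{"claw":-1,"dx":0,"dy":0,"dz":0,"ax":0,"ay":0,"az":-1},{"claw":-1,"dx":0,"dy":0,"dz":0,"ax":0,"ay":0,"az":-1},{"claw":-1,"dx":0,"dy":0,"dz":0,"ax":0,"ay":0,"az":-1},{"claw":-1,"dx":0,"dy":0,"dz":0,"ax":0,"ay":0,"az":-1},{"claw":-1,"dx":0,"dy":0,"dz":0,"ax":0,"ay":0,"az":-1},{"claw":-1,"dx":0,"dy":0,"dz":0,"ax":0,"ay":0,"az":-1}]'
python3 -m crank '[{"claw":-1,"dx":0,"dy":0,"dz":0,"ax":0,"ay":0,"az":-1},{"claw":-1,"dx":0,"dy":0,"dz":0,"ax":0,"ay":0,"az":-1},{"claw":-1,"dx":0,"dy":0,"dz":0,"ax":0,"ay":0,"az":-1},{"claw":-1,"dx":0,"dy":0,"dz":0,"ax":0,"ay":0,"az":-0.9},{"claw":-1,"dx":0,"dy":0,"dz":0,"ax":0,"ay":0,"az":0},{"claw":-1,"dx":0,"dy":0,"dz":0,"ax":0,"ay":0,"az":0}]'
python3 - <<'E'
from h import *
delta([.4361,.1199,.25],14.5)
st=r.read_state();c=r.camera("wrist");cv2.imwrite("pics/w2.png",c["color"][:,:,::-1])
E
```

```text
time: 0.75
ee_pos: [0.3632, -0.4428, 0.2608]
eef_rot: [0.982, 0.191, -0.0, 0.0]
ft_force: [0.3, -1.3, -0.6]
width: 0.0869
grip_force: 0.0
time: 1.42
ee_pos: [0.4917, -0.3064, 0.2604]
eef_rot: [0.958, 0.287, 0.0, -0.0]
ft_force: [-0.7, -0.5, 0.0]
width: 0.0868
grip_force: 0.0
time: 2.08
ee_pos: [0.4901, -0.3088, 0.2604]
eef_rot: [0.76, 0.65, -0.0, -0.0]
ft_force: [0.2, 0.3, -0.2]
width: 0.0868
grip_force: 0.0
time: 2.58
ee_pos: [0.4901, -0.3088, 0.2605]
eef_rot: [0.615, 0.788, 0.0, -0.0]
ft_force: [-0.5, 0.0, -0.3]
width: 0.0872
grip_force: 0.0
t 2.58 tcp [ 0.4901 -0.3088  0.2605] yaz 14.07 zax [-0.  0. -1.] F [-0.5  0.  -0.3] w 0.0872 j7 0.65
 shift rows [14.3    1.728  0.35 ]
 az rows -0.072
```

View pics/w2.png

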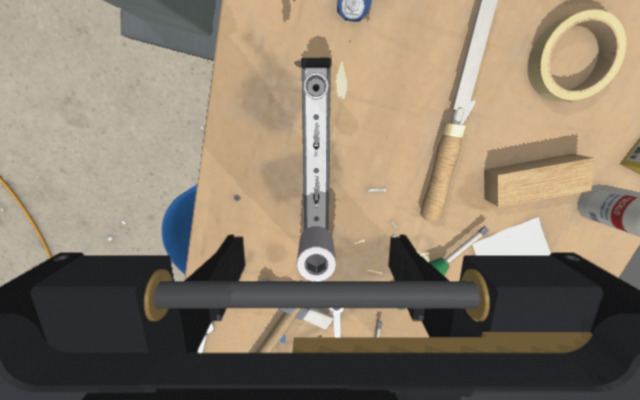

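The rail runs straight up the wrist image. The small end socket's top is at (316,86), the clip studs at about (316,145) and (316,198), and the large socket's top ring at (317,264).

```bash
python3 - <<'E'
from h import *
st=r.read_state();c=r.camera("wrist")
L=onz(c,(317,264),.08,st);S=onz(c,(316,86),.062,st)
u=(S-L)[:2];print(L,S,np.linalg.norm(u));u/=np.linalg.norm(u)
print("az",np.degrees(np.arctan2(u[1],u[0]))-90,"clips",L[:2]+u*.07,L[:2]+u*.14)
print(onz(c,(316.5,146),.04,st),onz(c,(316.5,199),.04,st))
E
python3 -m crank '[{"claw":-1,"dx":1,"dy":0.12,"dz":0,"ax":0,"ay":0,"az":0},{"claw":-1,"dx":1,"dy":0.12,"dz":0,"ax":0,"ay":0,"az":0},{"claw":-1,"dx":1,"dy":0.12,"dz":0,"ax":0,"ay":0,"az":0},{"claw":-1,"dx":1,"dy":0.12,"dz":0,"ax":0,"ay":0,"az":0},{"claw":-1,"dx":1,"dy":0.12,"dz":0,"ax":0,"ay":0,"az":0},{"claw":-1,"dx":1,"dy":0.12,"dz":0,"ax":0,"ay":0,"az":0},{"claw":-1,"dx":0.8,"dy":0.12,"dz":0,"ax":0,"ay":0,"az":0},{"claw":-1,"dx":0,"dy":0,"dz":0,"ax":0,"ay":0,"az":0}]'
python3 - <<'E'
from h import *
delta([.4361,.1199,.25],14.5)
st=r.read_state();c=r.camera("wrist");cv2.imwrite("pics/w3.png",c["color"][:,:,::-1])
E
```

```text
[ 0.51748932 -0.41143525  0.08      ] [ 0.46574119 -0.20939588  0.062     ] 0.20856120583978693
az 14.366270037814502 clips [ 0.50012095 -0.34362419] [ 0.48275257 -0.27581313]
[ 0.48278512 -0.27514492  0.04      ] [ 0.49939323 -0.34150329  0.04      ]
time: 3.35
ee_pos: [0.4644, -0.0995, 0.2612]
eef_rot: [0.612, 0.791, 0.0, 0.0]
ft_force: [1.1, 0.2, 0.8]
width: 0.0865
grip_force: 0.0
t 3.35 tcp [ 0.4644 -0.0995  0.2612] yaz 14.5 zax [ 0.001  0.    -1.   ] F [1.1 0.2 0.8] w 0.0865 j7 0.37
 shift rows [7.318 0.916 0.372]
 az rows -0.001
```

View pics/w3.png

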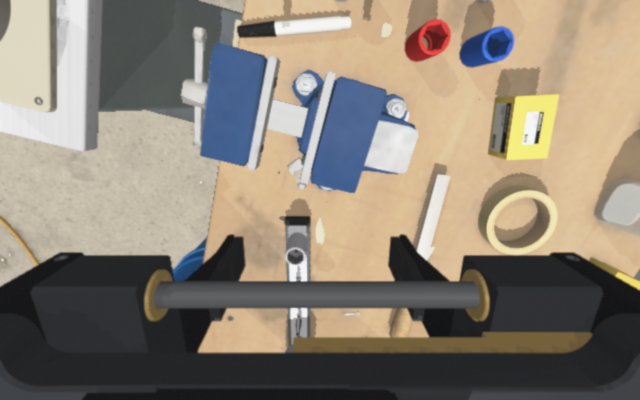

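The view shows the vise (300,120), the pen (295,25), red (428,38) and blue (488,45); the rail end is at (297,255). I move on and detect the 42 mm ring numerically.

```bash
cat >> h.py <<'E'
def proj(c,X,st=None):
    o,_=ray(c,(320,200),st)
    if "R" in c: R=np.array(c["R"]);t=np.array(c["t"])
    else:
        H=np.array(c["hand_eye"]);R=(Ro.from_quat(st["eef_rot"]).as_matrix()@H[:3,:3]).T;t=-R@o
    p=R@np.array(X)+t;d=p[:2]/p[2];d=d*(1+c["k1"]*(d@d));K=np.array(c["mtx"])
    return K[:2,:2]@d+K[:2,2],p[2],K[0,0]
def ring(c,X,diam,st=None):
    """find top rim circle near predicted point X, return world point at same height"""
    p,dep,f=proj(c,X,st);rad=f*diam/2/dep;m=int(2*rad+10);x0,y0=(p-m).astype(int).clip(0)
    g=cv2.cvtColor(c["color"],cv2.COLOR_RGB2GRAY)[y0:int(p[1])+m,x0:int(p[0])+m]
    g=cv2.resize(g,None,fx=4,fy=4,interpolation=cv2.INTER_CUBIC);g=cv2.GaussianBlur(g,(5,5),0)
    h=cv2.HoughCircles(g,cv2.HOUGH_GRADIENT,1,10,param1=80,param2=12,minRadius=int(4*rad*.9),maxRadius=int(4*rad*1.1))
    print("pred",p.round(1),"rad",round(rad,1))
    if h is None:print("none");return
    for q in h[0][:3]:
        px=np.array([x0+(q[0]+.5)/4-.5,y0+(q[1]+.5)/4-.5]);print(" px",px.round(1),"r",round(q[2]/4,1),"->",onz(c,px,X[2],st).round(4))
E
python3 -m crank '[{"claw":-1,"dx":1,"dy":0.13,"dz":0,"ax":0,"ay":0,"az":0},{"claw":-1,"dx":1,"dy":0.13,"dz":0,"ax":0,"ay":0,"az":0},{"claw":-1,"dx":1,"dy":0.13,"dz":0,"ax":0,"ay":0,"az":0},{"claw":-1,"dx":1,"dy":0.13,"dz":0,"ax":0,"ay":0,"az":0},{"claw":-1,"dx":1,"dy":0.13,"dz":0.3,"ax":0,"ay":0,"az":0},{"claw":-1,"dx":0,"dy":0.1,"dz":0,"ax":0,"ay":0,"az":0},{"claw":-1,"dx":0,"dy":0,"dz":0,"ax":0,"ay":0,"az":0}]'
python3 - <<'E'
from h import *
st=r.read_state();c=r.camera("wrist");cv2.imwrite("pics/w4.png",c["color"][:,:,::-1])
ring(c,[.4361,.1199,.062],.042,st)
ring(c,[.5998,.1574,.056],.035,st)
t=r.camera("top");ring(t,[.4361,.1199,.062],.042)
delta([.4361,.1199,.15],14.5)
E
```

```text
time: 3.98
ee_pos: [0.4495, 0.0466, 0.2514]
eef_rot: [0.614, 0.79, -0.0, 0.0]
ft_force: [-0.4, -1.7, -0.4]
width: 0.087
grip_force: 0.0
pred [320.3 113. ] rad 19.3
 px [323. 110.] r 17.6 -> [0.4382 0.1237 0.062 ]
 px [323.5 113.5] r 20.8 -> [0.4396 0.1203 0.062 ]
 px [318.5 113.8] r 17.7 -> [0.4344 0.1187 0.062 ]
pred [471.1 116.6] rad 15.7
 px [472.  113.5] r 14.5 -> [0.5994 0.1607 0.056 ]
 px [476.  117.2] r 17.1 -> [0.6053 0.1581 0.056 ]
 px [474.8 114.8] r 14.5 -> [0.6029 0.1602 0.056 ]
pred [269.  230.5] rad 7.7
none
t 4.08 tcp [0.4496 0.0446 0.2516] yaz 14.11 zax [-0. -0. -1.] F [ 0.2  0.6 -0.2] w 0.0869 j7 0.08
 shift rows [2.543 0.175 3.385]
 az rows -0.064
```

View pics/w4.png

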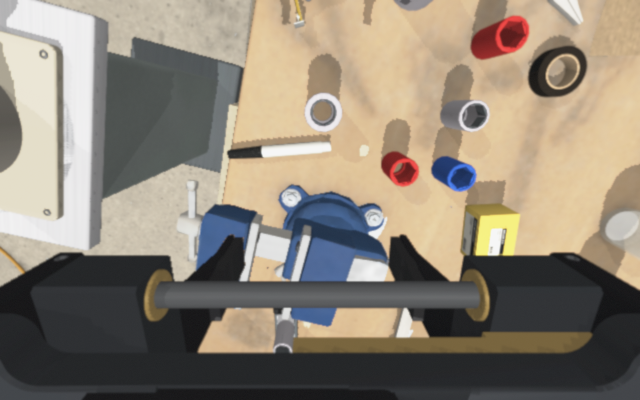

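The 42 mm ring is at (323,112), the little at (473,115), blue at (455,173) and red at (400,169). That puts big at about (0.4385, 0.1215). I go above it and descend part way.

```bash
python3 -m crank '[{"claw":-1,"dx":0.86,"dy":0.09,"dz":0,"ax":0,"ay":0,"az":-0.06},{"claw":-1,"dx":0.86,"dy":0.09,"dz":0.3,"ax":0,"ay":0,"az":0},{"claw":-1,"dx":0.86,"dy":0.09,"dz":1,"ax":0,"ay":0,"az":0},{"claw":-1,"dx":0,"dy":0,"dz":1,"ax":0,"ay":0,"az":0},{"claw":-1,"dx":0,"dy":0,"dz":1,"ax":0,"ay":0,"az":0},{"claw":-1,"dx":0,"dy":0,"dz":0.6,"ax":0,"ay":0,"az":0},{"claw":-1,"dx":0,"dy":0,"dz":0,"ax":0,"ay":0,"az":0},{"claw":-1,"dx":0,"dy":0,"dz":0,"ax":0,"ay":0,"az":0}]'
python3 - <<'E'
from h import *
st=r.read_state();c=r.camera("wrist");cv2.imwrite("pics/w5.png",c["color"][:,:,::-1])
ring(c,[.4385,.1215,.062],.042,st)
delta([.4385,.1215,.032],14.5)
E
```

```text
time: 4.75
ee_pos: [0.4379, 0.1219, 0.1345]
eef_rot: [0.612, 0.791, -0.0, -0.001]
ft_force: [0.1, -0.1, 0.9]
width: 0.0871
grip_force: 0.0
pred [316.2 215.8] rad 26.4
 px [316.5 215.5] r 25.3 -> [0.4387 0.1218 0.062 ]
 px [316.2 218. ] r 27.5 -> [0.439  0.1197 0.062 ]
 px [319.2 217.2] r 28.6 -> [0.4412 0.121  0.062 ]
t 4.8 tcp [0.4386 0.1223 0.1355] yaz 14.5 zax [ 0.  0. -1.] F [0.8 0.1 1.4] w 0.087 j7 -0.19
 shift rows [-0.026 -0.011  3.449]
 az rows -0.0
```

Aligned. I descend, grip and lift.

```bash
python3 -m crank '[{"claw":-1,"dx":0,"dy":0,"dz":1,"ax":0,"ay":0,"az":0},{"claw":-1,"dx":0,"dy":0,"dz":1,"ax":0,"ay":0,"az":0},{"claw":-1,"dx":0,"dy":0,"dz":1,"ax":0,"ay":0,"az":0},{"claw":-1,"dx":0,"dy":0,"dz":0.45,"ax":0,"ay":0,"az":0},{"claw":-1,"dx":0,"dy":0,"dz":0,"ax":0,"ay":0,"az":0},{"claw":1,"dx":0,"dy":0,"dz":0,"ax":0,"ay":0,"az":0},{"claw":1,"dx":0,"dy":0,"dz":0,"ax":0,"ay":0,"az":0},{"claw":1,"dx":0,"dy":0,"dz":0,"ax":0,"ay":0,"az":0}]' 50
python3 -m crank '[{"claw":1,"dx":0,"dy":0,"dz":0,"ax":0,"ay":0,"az":0},{"claw":1,"dx":0,"dy":0,"dz":0,"ax":0,"ay":0,"az":0},{"claw":1,"dx":0,"dy":0,"dz":0,"ax":0,"ay":0,"az":0},{"claw":1,"dx":0,"dy":0,"dz":0,"ax":0,"ay":0,"az":0},{"claw":1,"dx":0,"dy":0,"dz":0,"ax":0,"ay":0,"az":0},{"claw":1,"dx":0,"dy":0,"dz":0,"ax":0,"ay":0,"az":0}]' 50
```

```text
time: 5.47
ee_pos: [0.4393, 0.1231, 0.0328]
eef_rot: [0.612, 0.791, 0.001, 0.001]
ft_force: [-0.5, 0.2, -0.3]
width: 0.0743
grip_force: 0.0
time: 5.97
ee_pos: [0.4378, 0.123, 0.0311]
eef_rot: [0.611, 0.791, -0.0, 0.0]
ft_force: [-0.7, -0.3, 3.2]
width: 0.0389
grip_force: 50.0
```

```bash
python3 -m crank '[{"claw":1,"dx":0,"dy":0,"dz":-0.5,"ax":0,"ay":0,"az":0},{"claw":1,"dx":0,"dy":0,"dz":-1,"ax":0,"ay":0,"az":0},{"claw":1,"dx":0,"dy":0,"dz":-1,"ax":0,"ay":0,"az":0},{"claw":1,"dx":0,"dy":0,"dz":-1,"ax":0,"ay":0,"az":0},{"claw":1,"dx":0,"dy":0,"dz":-1,"ax":0,"ay":0,"az":0},{"claw":1,"dx":0,"dy":0,"dz":-1,"ax":0,"ay":0,"az":0},{"claw":1,"dx":0,"dy":0,"dz":-1,"ax":0,"ay":0,"az":0},{"claw":1,"dx":0,"dy":0,"dz":-1,"ax":0,"ay":0,"az":0}]'
python3 - <<'E'
from h import *
st=r.read_state();c=r.camera("wrist");cv2.imwrite("pics/w6.png",c["color"][:,:,::-1])
p=np.array(st["ee_pos"])+[0,0,.03];ring(c,p,.042,st)
delta([.500,-.3436,.15],14.4)
E
```

```text
time: 6.63
ee_pos: [0.4372, 0.123, 0.2573]
eef_rot: [0.611, 0.791, -0.0, -0.0]
ft_force: [1.2, -0.8, -2.4]
width: 0.0391
grip_force: 50.0
pred [314.8 293. ] rad 44.8
 px [316.2 284. ] r 46.0 -> [0.4366 0.1279 0.2873]
 px [317. 310.] r 41.8 -> [0.4406 0.1141 0.2873]
 px [284. 355.] r 47.7 -> [0.4313 0.0836 0.2873]
t 6.68 tcp [0.4394 0.1239 0.2627] yaz 14.64 zax [ 0.006  0.    -1.   ] F [2.9 1.2 3.9] w 0.039 j7 -0.08
 shift rows [-15.583  -2.008   3.766]
 az rows 0.04
```

View pics/w6.png

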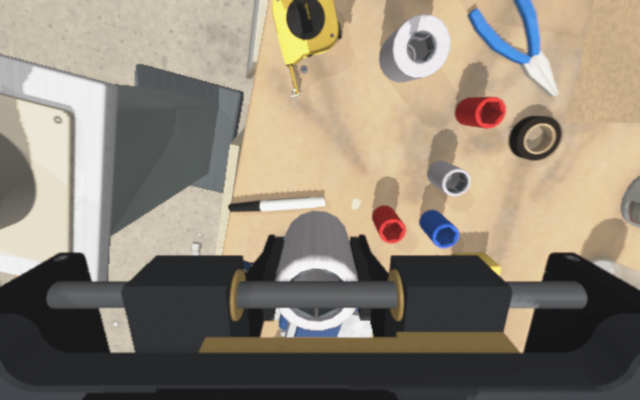

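```bash
python3 -m crank '[{"claw":1,"dx":-0.6,"dy":-0.12,"dz":0,"ax":0,"ay":0,"az":0},{"claw":1,"dx":-1,"dy":-0.12,"dz":0,"ax":0,"ay":0,"az":0},{"claw":1,"dx":-1,"dy":-0.12,"dz":0,"ax":0,"ay":0,"az":0},{"claw":1,"dx":-1,"dy":-0.12,"dz":0,"ax":0,"ay":0,"az":0},{"claw":1,"dx":-1,"dy":-0.12,"dz":0,"ax":0,"ay":0,"az":0},{"claw":1,"dx":-1,"dy":-0.12,"dz":0,"ax":0,"ay":0,"az":0},{"claw":1,"dx":-1,"dy":-0.12,"dz":0,"ax":0,"ay":0,"az":0},{"claw":1,"dx":-1,"dy":-0.12,"dz":0,"ax":0,"ay":0,"az":0}]'
python3 -m crank '[{"claw":1,"dx":-1,"dy":-0.12,"dz":0,"ax":0,"ay":0,"az":0},{"claw":1,"dx":-1,"dy":-0.12,"dz":0,"ax":0,"ay":0,"az":0},{"claw":1,"dx":-1,"dy":-0.12,"dz":0,"ax":0,"ay":0,"az":0},{"claw":1,"dx":-1,"dy":-0.12,"dz":0,"ax":0,"ay":0,"az":0},{"claw":1,"dx":-1,"dy":-0.12,"dz":0,"ax":0,"ay":0,"az":0},{"claw":1,"dx":-1,"dy":-0.12,"dz":0.5,"ax":0,"ay":0,"az":0},{"claw":1,"dx":-1,"dy":-0.12,"dz":1,"ax":0,"ay":0,"az":0},{"claw":1,"dx":-0.9,"dy":-0.1,"dz":1,"ax":0,"ay":0,"az":0}]'
python3 -m crank '[{"claw":1,"dx":0,"dy":0,"dz":0.8,"ax":0,"ay":0,"az":0},{"claw":1,"dx":0,"dy":0,"dz":0,"ax":0,"ay":0,"az":0},{"claw":1,"dx":0,"dy":0,"dz":0,"ax":0,"ay":0,"az":0},{"claw":1,"dx":0,"dy":0,"dz":0,"ax":0,"ay":0,"az":0}]'
python3 -c "
from h import *
delta([.4995,-.3425,.05],14.4)"
```

```text
time: 7.35
ee_pos: [0.4671, -0.1063, 0.2554]
eef_rot: [0.611, 0.791, -0.0, -0.0]
ft_force: [1.1, 0.4, -2.0]
width: 0.0389
grip_force: 50.0
time: 8.02
ee_pos: [0.5, -0.3428, 0.1808]
eef_rot: [0.612, 0.791, -0.0, 0.001]
ft_force: [-0.8, -0.9, -2.1]
width: 0.0388
grip_force: 50.0
time: 8.35
ee_pos: [0.5007, -0.3398, 0.1591]
eef_rot: [0.611, 0.792, 0.0, 0.001]
ft_force: [-0.2, 0.2, -0.2]
width: 0.0391
grip_force: 50.0
t 8.35 tcp [ 0.5007 -0.3398  0.1591] yaz 14.7 zax [ 0.001 -0.    -1.   ] F [-0.2  0.2 -0.2] w 0.0391 j7 0.66
 shift rows [-0.075 -0.068  3.638]
 az rows 0.05
```

```bash
python3 -m crank '[{"claw":1,"dx":-0.08,"dy":-0.05,"dz":0.8,"ax":0,"ay":0,"az":0.05},{"claw":1,"dx":0,"dy":0,"dz":0.8,"ax":0,"ay":0,"az":0},{"claw":1,"dx":0,"dy":0,"dz":0.8,"ax":0,"ay":0,"az":0},{"claw":1,"dx":0,"dy":0,"dz":0,"ax":0,"ay":0,"az":0},{"claw":1,"dx":0,"dy":0,"dz":0,"ax":0,"ay":0,"az":0}]' 60
python3 - <<'E'
from h import *
st=r.read_state();c=r.camera("wrist");t=r.camera("top");s=r.camera("scene")
cv2.imwrite("pics/t7.png",t["color"][:,:,::-1]);
p=np.array(st["ee_pos"])+[0,0,.03];ring(c,p,.042,st)
delta([.4995,-.3425,.043],14.4)
im=c["color"][200:400,170:470,::-1];p,_,_=proj(s,[.4995,-.3425,.06]);print(p)
x,y=p.astype(int);q=s["color"][max(y-40,0):y+40,x-60:x+60,::-1]
cv2.imwrite("pics/m7.png",np.hstack([cv2.resize(im,(600,400)),cv2.resize(q,(200,400) if 0 else (200,133)).repeat(1,0) if 0 else cv2.copyMakeBorder(cv2.resize(q,(200,133)),0,267,0,0,cv2.BORDER_CONSTANT)]))
E
```

```text
time: 8.77
ee_pos: [0.4995, -0.3428, 0.087]
eef_rot: [0.613, 0.79, 0.0, 0.0]
ft_force: [0.3, -0.4, -1.7]
width: 0.0388
grip_force: 60.0
pred [314.9 293. ] rad 44.8
 px [320.5 297.8] r 40.5 -> [ 0.5027 -0.3447  0.117 ]
 px [313.5 311.5] r 43.8 -> [ 0.5014 -0.353   0.117 ]
 px [314.5 302.5] r 45.8 -> [ 0.5006 -0.3479  0.117 ]
t 8.92 tcp [ 0.5004 -0.3438  0.0885] yaz 14.33 zax [ 0.003 -0.002 -1.   ] F [-0.4 -0.6 -2.2] w 0.0389 j7 0.63
 shift rows [ 0.056 -0.023  1.516]
 az rows -0.011
[379.63213202 154.15806851]
```

View pics/m7.png

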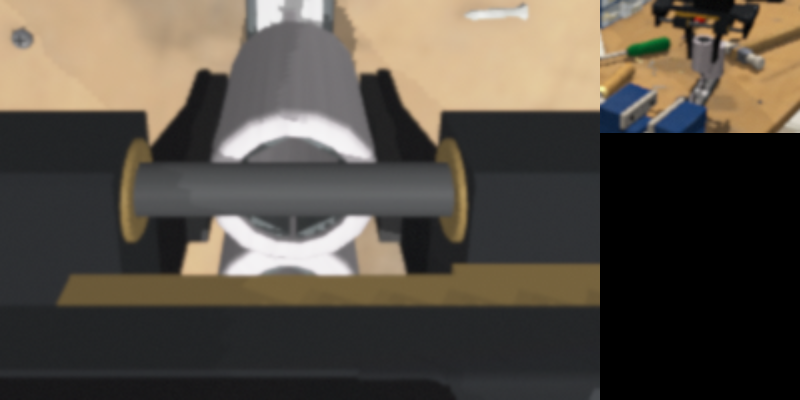

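The socket is centred across the rail (crop column 293 against rail 290), and the stud is visible in its bore. I press down gently.

```bash
python3 -m crank '[{"claw":1,"dx":0,"dy":0,"dz":0.4,"ax":0,"ay":0,"az":0},{"claw":1,"dx":0,"dy":0,"dz":0.3,"ax":0,"ay":0,"az":0},{"claw":1,"dx":0,"dy":0,"dz":0.15,"ax":0,"ay":0,"az":0},{"claw":1,"dx":0,"dy":0,"dz":0,"ax":0,"ay":0,"az":0}]'
python3 -m crank '[{"claw":1,"dx":0,"dy":0,"dz":0.15,"ax":0,"ay":0,"az":0},{"claw":1,"dx":0,"dy":0,"dz":0.15,"ax":0,"ay":0,"az":0},{"claw":1,"dx":0,"dy":0,"dz":0.15,"ax":0,"ay":0,"az":0},{"claw":1,"dx":0,"dy":0,"dz":0,"ax":0,"ay":0,"az":0}]'
python3 -m crank '[{"claw":1,"dx":0,"dy":0,"dz":0.1,"ax":0,"ay":0,"az":0},{"claw":1,"dx":0,"dy":0,"dz":0.08,"ax":0,"ay":0,"az":0},{"claw":1,"dx":0,"dy":0,"dz":0,"ax":0,"ay":0,"az":0},{"claw":1,"dx":0,"dy":0,"dz":0,"ax":0,"ay":0,"az":0}]'
```

```text
time: 9.25
ee_pos: [0.4981, -0.3432, 0.0586]
eef_rot: [0.614, 0.79, -0.0, -0.001]
ft_force: [-1.0, -0.5, -1.8]
width: 0.0392
grip_force: 60.0
time: 9.58
ee_pos: [0.4985, -0.3431, 0.0455]
eef_rot: [0.614, 0.79, -0.0, -0.001]
ft_force: [-0.2, -0.8, -4.1]
width: 0.0387
grip_force: 60.0
time: 9.92
ee_pos: [0.4991, -0.3435, 0.0431]
eef_rot: [0.614, 0.79, -0.0, 0.0]
ft_force: [-8.5, 4.4, 16.0]
width: 0.0388
grip_force: 60.0
```

```bash
python3 -m crank '[{"claw":1,"dx":0,"dy":0,"dz":0.07,"ax":0,"ay":0,"az":0},{"claw":1,"dx":0,"dy":0,"dz":0,"ax":0,"ay":0,"az":0},{"claw":1,"dx":0,"dy":0,"dz":0,"ax":0,"ay":0,"az":0}]'
python3 -m crank '[{"claw":1,"dx":0,"dy":0,"dz":0.06,"ax":0,"ay":0,"az":0},{"claw":1,"dx":0,"dy":0,"dz":0,"ax":0,"ay":0,"az":0},{"claw":1,"dx":0,"dy":0,"dz":0,"ax":0,"ay":0,"az":0}]'
```

```text
time: 10.17
ee_pos: [0.4992, -0.3435, 0.043]
eef_rot: [0.614, 0.79, -0.001, 0.0]
ft_force: [-14.4, 9.4, 34.5]
width: 0.0386
grip_force: 60.1
time: 10.42
ee_pos: [0.4993, -0.3436, 0.0428]
eef_rot: [0.614, 0.79, -0.001, 0.001]
ft_force: [-22.3, 13.0, 52.6]
width: 0.0391
grip_force: 60.1
```

Hard stop at TCP z = 0.043, so it is home. I relieve, release and rise.

```bash
python3 -m crank '[{"claw":1,"dx":0,"dy":0,"dz":-0.13,"ax":0,"ay":0,"az":0},{"claw":-1,"dx":0,"dy":0,"dz":0,"ax":0,"ay":0,"az":0},{"claw":-1,"dx":0,"dy":0,"dz":0,"ax":0,"ay":0,"az":0},{"claw":-1,"dx":0,"dy":0,"dz":0,"ax":0,"ay":0,"az":0},{"claw":-1,"dx":0,"dy":0,"dz":0,"ax":0,"ay":0,"az":0},{"claw":-1,"dx":0,"dy":0,"dz":-0.5,"ax":0,"ay":0,"az":0},{"claw":-1,"dx":0,"dy":0,"dz":-1,"ax":0,"ay":0,"az":0},{"claw":-1,"dx":0,"dy":0,"dz":-1,"ax":0,"ay":0,"az":0}]'
python3 -m crank '[{"claw":-1,"dx":0,"dy":0,"dz":-1,"ax":0,"ay":0,"az":0},{"claw":-1,"dx":0,"dy":0,"dz":-1,"ax":0,"ay":0,"az":0},{"claw":-1,"dx":0,"dy":0,"dz":-1,"ax":0,"ay":0,"az":0},{"claw":-1,"dx":0,"dy":0,"dz":-1,"ax":0,"ay":0,"az":0},{"claw":-1,"dx":0,"dy":0,"dz":-0.6,"ax":0,"ay":0,"az":0},{"claw":-1,"dx":0,"dy":0,"dz":0,"ax":0,"ay":0,"az":0},{"claw":-1,"dx":0,"dy":0,"dz":0,"ax":0,"ay":0,"az":0}]'
python3 - <<'E'
from h import *
st=r.read_state();c=r.camera("wrist");cv2.imwrite("pics/w8.png",c["color"][:,:,::-1])
ring(c,[.4992,-.3435,.074],.042,st)
print("clip2 px",proj(c,[.4820,-.2755,.046],st)[0],"S",proj(c,[.4657,-.2094,.062],st)[0])
delta([.6015,.159,.25],14.4)
E
```

```text
time: 11.08
ee_pos: [0.4982, -0.3428, 0.1157]
eef_rot: [0.613, 0.79, 0.0, -0.001]
ft_force: [1.2, -0.1, 1.0]
width: 0.0772
grip_force: 0.0
time: 11.67
ee_pos: [0.4994, -0.3436, 0.2548]
eef_rot: [0.614, 0.79, 0.0, 0.001]
ft_force: [0.2, 1.3, -0.7]
width: 0.0871
grip_force: 0.0
pred [315.3 180.9] rad 18.5
 px [316.8 181.8] r 17.6 -> [ 0.501 -0.344  0.074]
 px [317.  178.5] r 20.1 -> [ 0.5004 -0.3402  0.074 ]
 px [315.5 184.2] r 20.1 -> [ 0.5004 -0.3472  0.074 ]
clip2 px [315.39249674 115.95052544] S [315.82571424  48.24954095]
t 11.72 tcp [ 0.4988 -0.3433  0.2535] yaz 14.31 zax [-0.  0. -1.] F [ 0.2 -0.3 -0.8] w 0.0868 j7 0.68
 shift rows [15.38   7.454  0.12 ]
 az rows -0.016
```

View pics/w8.png

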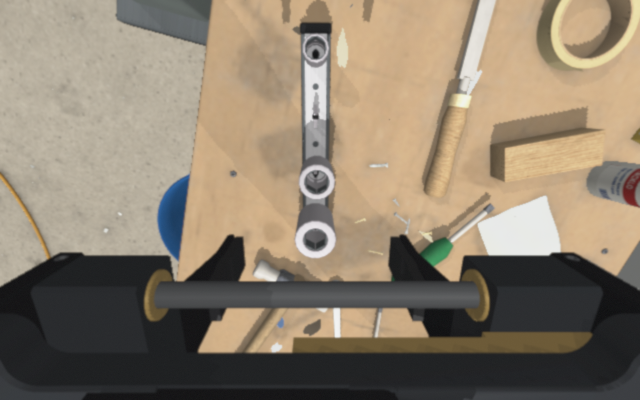

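Ten pictures have now been viewed, so the rest is numeric. The last one shows the 42 mm socket seated in line at (317,182), next to the large end at (315,240), with the empty clip at (316,116). I move to the little one.

```bash
python3 -m crank '[{"claw":-1,"dx":0.82,"dy":0.5,"dz":0,"ax":0,"ay":0,"az":0},{"claw":-1,"dx":0.82,"dy":0.5,"dz":0,"ax":0,"ay":0,"az":0},{"claw":-1,"dx":0.82,"dy":0.5,"dz":0,"ax":0,"ay":0,"az":0},{"claw":-1,"dx":0.82,"dy":0.5,"dz":0,"ax":0,"ay":0,"az":0},{"claw":-1,"dx":0.82,"dy":0.5,"dz":0,"ax":0,"ay":0,"az":0},{"claw":-1,"dx":0.82,"dy":0.5,"dz":0,"ax":0,"ay":0,"az":0},{"claw":-1,"dx":0.82,"dy":0.5,"dz":0,"ax":0,"ay":0,"az":0},{"claw":-1,"dx":0.82,"dy":0.5,"dz":0,"ax":0,"ay":0,"az":0}]' 50
python3 -m crank '[{"claw":-1,"dx":0.82,"dy":0.5,"dz":0,"ax":0,"ay":0,"az":0},{"claw":-1,"dx":0.82,"dy":0.5,"dz":0,"ax":0,"ay":0,"az":0},{"claw":-1,"dx":0.82,"dy":0.5,"dz":0,"ax":0,"ay":0,"az":0},{"claw":-1,"dx":0.82,"dy":0.5,"dz":0,"ax":0,"ay":0,"az":0},{"claw":-1,"dx":0.82,"dy":0.5,"dz":0,"ax":0,"ay":0,"az":0},{"claw":-1,"dx":0.82,"dy":0.5,"dz":0,"ax":0,"ay":0,"az":0},{"claw":-1,"dx":0.82,"dy":0.45,"dz":0,"ax":0,"ay":0,"az":0},{"claw":-1,"dx":0.7,"dy":0,"dz":0,"ax":0,"ay":0,"az":0}]'
python3 -m crank '[{"claw":-1,"dx":0.9,"dy":0,"dz":0.7,"ax":0,"ay":0,"az":0},{"claw":-1,"dx":0.9,"dy":0,"dz":0.7,"ax":0,"ay":0,"az":0},{"claw":-1,"dx":0.5,"dy":0,"dz":0.8,"ax":0,"ay":0,"az":0},{"claw":-1,"dx":0,"dy":0,"dz":0.8,"ax":0,"ay":0,"az":0},{"claw":-1,"dx":0,"dy":0,"dz":0.8,"ax":0,"ay":0,"az":0},{"claw":-1,"dx":0,"dy":0,"dz":0,"ax":0,"ay":0,"az":0},{"claw":-1,"dx":0,"dy":0,"dz":0,"ax":0,"ay":0,"az":0}]'
python3 - <<'E'
from h import *
st=r.read_state();c=r.camera("wrist");cv2.imwrite("pics/w9.png",c["color"][:,:,::-1])
ring(c,[.6015,.159,.056],.035,st)
p=proj(c,[.6015,.159,.056],st)[0].astype(int)
im=c["color"];hsv=cv2.cvtColor(im,cv2.COLOR_RGB2HSV)
m=((hsv[...,1]<45)&(hsv[...,2]>100)).astype(np.uint8)
n,l,s,ce=cv2.connectedComponentsWithStats(m)
for i in range(1,n):
    if s[i,4]>80 and np.hypot(*(ce[i]-p))<70:print(s[i],ce[i].round(1),onz(c,ce[i],.056,st).round(4))
delta([.6015,.159,.03],14.4)
E
```

```text
time: 12.38
ee_pos: [0.5661, -0.1217, 0.2525]
eef_rot: [0.614, 0.79, -0.001, -0.001]
ft_force: [0.5, 0.5, -0.1]
width: 0.0868
grip_force: 0.0
time: 13.05
ee_pos: [0.6193, 0.0922, 0.2517]
eef_rot: [0.613, 0.79, -0.001, -0.002]
ft_force: [0.0, 1.1, 0.9]
width: 0.0873
grip_force: 0.0
time: 13.63
ee_pos: [0.6009, 0.1561, 0.1384]
eef_rot: [0.614, 0.79, -0.002, -0.001]
ft_force: [0.4, -0.3, 0.4]
width: 0.0872
grip_force: 0.0
pred [317.4 207.8] rad 21.3
 px [319.5 206.2] r 19.7 -> [0.6028 0.1608 0.056 ]
 px [319.2 209. ] r 21.4 -> [0.6032 0.1584 0.056 ]
 px [319.8 203.5] r 22.2 -> [0.6024 0.1631 0.056 ]
[ 299  173   42   54 1314] [318.7 197.4] [0.6003 0.168  0.056 ]
t 13.68 tcp [0.6019 0.1564 0.1402] yaz 14.3 zax [-0.001  0.    -1.   ] F [0.1 0.6 0.2] w 0.0871 j7 -0.29
 shift rows [0.085 0.012 3.672]
 az rows -0.017
```

```bash
python3 -m crank '[{"claw":-1,"dx":0.12,"dy":0.04,"dz":1,"ax":0,"ay":0,"az":0},{"claw":-1,"dx":0,"dy":0,"dz":1,"ax":0,"ay":0,"az":0},{"claw":-1,"dx":0,"dy":0,"dz":1,"ax":0,"ay":0,"az":0},{"claw":-1,"dx":0,"dy":0,"dz":0.72,"ax":0,"ay":0,"az":0},{"claw":-1,"dx":0,"dy":0,"dz":0,"ax":0,"ay":0,"az":0},{"claw":1,"dx":0,"dy":0,"dz":0,"ax":0,"ay":0,"az":0},{"claw":1,"dx":0,"dy":0,"dz":0,"ax":0,"ay":0,"az":0},{"claw":1,"dx":0,"dy":0,"dz":0,"ax":0,"ay":0,"az":0}]' 60
python3 -m crank '[{"claw":1,"dx":0,"dy":0,"dz":0,"ax":0,"ay":0,"az":0},{"claw":1,"dx":0,"dy":0,"dz":0,"ax":0,"ay":0,"az":0},{"claw":1,"dx":0,"dy":0,"dz":0,"ax":0,"ay":0,"az":0},{"claw":1,"dx":0,"dy":0,"dz":0,"ax":0,"ay":0,"az":0},{"claw":1,"dx":0,"dy":0,"dz":0,"ax":0,"ay":0,"az":0},{"claw":1,"dx":0,"dy":0,"dz":0,"ax":0,"ay":0,"az":0},{"claw":1,"dx":0,"dy":0,"dz":0,"ax":0,"ay":0,"az":0}]'
```

```text
time: 14.35
ee_pos: [0.6039, 0.1609, 0.0313]
eef_rot: [0.614, 0.79, 0.001, 0.001]
ft_force: [0.6, 0.4, 0.4]
width: 0.0745
grip_force: 0.0
time: 14.93
ee_pos: [0.6023, 0.1603, 0.0287]
eef_rot: [0.614, 0.79, -0.0, 0.0]
ft_force: [-1.0, 0.6, 1.2]
width: 0.0321
grip_force: 60.0
```

```bash
python3 -m crank '[{"claw":1,"dx":0,"dy":0,"dz":-0.5,"ax":0,"ay":0,"az":0},{"claw":1,"dx":0,"dy":0,"dz":-1,"ax":0,"ay":0,"az":0},{"claw":1,"dx":0,"dy":0,"dz":-1,"ax":0,"ay":0,"az":0},{"claw":1,"dx":0,"dy":0,"dz":-1,"ax":0,"ay":0,"az":0},{"claw":1,"dx":0,"dy":0,"dz":-1,"ax":0,"ay":0,"az":0},{"claw":1,"dx":0,"dy":0,"dz":-1,"ax":0,"ay":0,"az":0},{"claw":1,"dx":0,"dy":0,"dz":-1,"ax":0,"ay":0,"az":0},{"claw":1,"dx":0,"dy":0,"dz":-1,"ax":0,"ay":0,"az":0}]'
python3 -m crank '[{"claw":1,"dx":-0.5,"dy":-0.3,"dz":0,"ax":0,"ay":0,"az":0},{"claw":1,"dx":-0.9,"dy":-0.5,"dz":0,"ax":0,"ay":0,"az":0},{"claw":1,"dx":-0.9,"dy":-0.5,"dz":0,"ax":0,"ay":0,"az":0},{"claw":1,"dx":-0.9,"dy":-0.5,"dz":0,"ax":0,"ay":0,"az":0},{"claw":1,"dx":-0.9,"dy":-0.5,"dz":0,"ax":0,"ay":0,"az":0},{"claw":1,"dx":-0.9,"dy":-0.5,"dz":0,"ax":0,"ay":0,"az":0},{"claw":1,"dx":-0.9,"dy":-0.5,"dz":0,"ax":0,"ay":0,"az":0},{"claw":1,"dx":-0.9,"dy":-0.5,"dz":0,"ax":0,"ay":0,"az":0}]'
python3 -m crank '[{"claw":1,"dx":-0.9,"dy":-0.5,"dz":0,"ax":0,"ay":0,"az":0},{"claw":1,"dx":-0.9,"dy":-0.5,"dz":0,"ax":0,"ay":0,"az":0},{"claw":1,"dx":-0.9,"dy":-0.5,"dz":0,"ax":0,"ay":0,"az":0},{"claw":1,"dx":-0.9,"dy":-0.5,"dz":0,"ax":0,"ay":0,"az":0},{"claw":1,"dx":-0.9,"dy":-0.5,"dz":0.2,"ax":0,"ay":0,"az":0},{"claw":1,"dx":-0.9,"dy":-0.5,"dz":0.8,"ax":0,"ay":0,"az":0},{"claw":1,"dx":-0.9,"dy":-0.7,"dz":0.8,"ax":0,"ay":0,"az":0},{"claw":1,"dx":0,"dy":0,"dz":1,"ax":0,"ay":0,"az":0}]'
python3 -m crank '[{"claw":1,"dx":0,"dy":0,"dz":0.5,"ax":0,"ay":0,"az":0},{"claw":1,"dx":0,"dy":0,"dz":0,"ax":0,"ay":0,"az":0},{"claw":1,"dx":0,"dy":0,"dz":0,"ax":0,"ay":0,"az":0},{"claw":1,"dx":0,"dy":0,"dz":0,"ax":0,"ay":0,"az":0}]'
python3 -c "
from h import *
delta([.4819,-.2758,.086],14.4)"
```

```text
time: 15.6
ee_pos: [0.6018, 0.1605, 0.2563]
eef_rot: [0.613, 0.79, 0.0, 0.0]
ft_force: [0.6, 0.5, -1.4]
width: 0.032
grip_force: 60.0
time: 16.27
ee_pos: [0.5415, -0.0665, 0.2547]
eef_rot: [0.613, 0.79, 0.0, 0.0]
ft_force: [0.5, -1.2, -1.7]
width: 0.0318
grip_force: 60.0
time: 16.93
ee_pos: [0.4786, -0.2835, 0.1706]
eef_rot: [0.617, 0.787, -0.002, 0.002]
ft_force: [-0.2, -2.3, -2.1]
width: 0.0316
grip_force: 60.0
time: 17.27
ee_pos: [0.4825, -0.2757, 0.1567]
eef_rot: [0.613, 0.79, 0.0, 0.001]
ft_force: [0.8, -0.1, -2.7]
width: 0.0318
grip_force: 60.0
t 17.27 tcp [ 0.4825 -0.2757  0.1567] yaz 14.37 zax [ 0.002 -0.001 -1.   ] F [ 0.8 -0.1 -2.7] w 0.0318 j7 0.59
 shift rows [ 0.005 -0.025  2.358]
 az rows -0.006
```

```bash
python3 -m crank '[{"claw":1,"dx":0,"dy":-0.02,"dz":0.8,"ax":0,"ay":0,"az":0},{"claw":1,"dx":0,"dy":0,"dz":0.8,"ax":0,"ay":0,"az":0},{"claw":1,"dx":0,"dy":0,"dz":0.75,"ax":0,"ay":0,"az":0},{"claw":1,"dx":0,"dy":0,"dz":0.3,"ax":0,"ay":0,"az":0},{"claw":1,"dx":0,"dy":0,"dz":0.3,"ax":0,"ay":0,"az":0},{"claw":1,"dx":0,"dy":0,"dz":0.2,"ax":0,"ay":0,"az":0},{"claw":1,"dx":0,"dy":0,"dz":0,"ax":0,"ay":0,"az":0}]'
python3 -m crank '[{"claw":1,"dx":0,"dy":0,"dz":0.15,"ax":0,"ay":0,"az":0},{"claw":1,"dx":0,"dy":0,"dz":0.15,"ax":0,"ay":0,"az":0},{"claw":1,"dx":0,"dy":0,"dz":0.15,"ax":0,"ay":0,"az":0},{"claw":1,"dx":0,"dy":0,"dz":0.15,"ax":0,"ay":0,"az":0},{"claw":1,"dx":0,"dy":0,"dz":0,"ax":0,"ay":0,"az":0},{"claw":1,"dx":0,"dy":0,"dz":0,"ax":0,"ay":0,"az":0}]'
python3 -m crank '[{"claw":1,"dx":0,"dy":0,"dz":0.1,"ax":0,"ay":0,"az":0},{"claw":1,"dx":0,"dy":0,"dz":0.06,"ax":0,"ay":0,"az":0},{"claw":1,"dx":0,"dy":0,"dz":0,"ax":0,"ay":0,"az":0},{"claw":1,"dx":0,"dy":0,"dz":0,"ax":0,"ay":0,"az":0}]'
```

```text
time: 17.85
ee_pos: [0.4812, -0.2761, 0.0604]
eef_rot: [0.613, 0.79, 0.0, 0.0]
ft_force: [-0.7, -0.3, -1.9]
width: 0.0317
grip_force: 60.0
time: 18.35
ee_pos: [0.4807, -0.2761, 0.0419]
eef_rot: [0.614, 0.79, -0.0, -0.0]
ft_force: [-0.4, -0.3, -2.0]
width: 0.0315
grip_force: 60.0
time: 18.68
ee_pos: [0.4814, -0.2764, 0.0404]
eef_rot: [0.614, 0.79, -0.001, 0.001]
ft_force: [-12.6, 6.3, 31.4]
width: 0.0318
grip_force: 60.1
```

```bash
python3 -m crank '[{"claw":1,"dx":0,"dy":0,"dz":-0.1,"ax":0,"ay":0,"az":0},{"claw":-1,"dx":0,"dy":0,"dz":0,"ax":0,"ay":0,"az":0},{"claw":-1,"dx":0,"dy":0,"dz":0,"ax":0,"ay":0,"az":0},{"claw":-1,"dx":0,"dy":0,"dz":0,"ax":0,"ay":0,"az":0},{"claw":-1,"dx":0,"dy":0,"dz":0,"ax":0,"ay":0,"az":0},{"claw":-1,"dx":0,"dy":0,"dz":-0.5,"ax":0,"ay":0,"az":0},{"claw":-1,"dx":0,"dy":0,"dz":-1,"ax":0,"ay":0,"az":0},{"claw":-1,"dx":0,"dy":0,"dz":-1,"ax":0,"ay":0,"az":0}]'
python3 -m crank '[{"claw":-1,"dx":0,"dy":0,"dz":-1,"ax":0,"ay":0,"az":0},{"claw":-1,"dx":-0.5,"dy":0,"dz":-1,"ax":0,"ay":0,"az":0},{"claw":-1,"dx":-1,"dy":0,"dz":-1,"ax":0,"ay":0,"az":0},{"claw":-1,"dx":-1,"dy":0,"dz":-1,"ax":0,"ay":0,"az":0},{"claw":-1,"dx":-0.5,"dy":0,"dz":-0.6,"ax":0,"ay":0,"az":0},{"claw":-1,"dx":0,"dy":0,"dz":0,"ax":0,"ay":0,"az":0},{"claw":-1,"dx":0,"dy":0,"dz":0,"ax":0,"ay":0,"az":0}]'
python3 - <<'E'
from h import *
st=r.read_state();c=r.camera("wrist")
for n,X,d in[("big",[.4993,-.3436,.074],.042),("little",[.4814,-.2764,.068],.035),("L",[.5173,-.4114,.08],.05),("S",[.4657,-.2094,.062],.028)]:
    print(n);ring(c,X,d,st)
    if n=="little":   # apparent rim width at the row of its widest extent
        hsv=cv2.cvtColor(c["color"],cv2.COLOR_RGB2HSV);p=proj(c,X,st)[0].astype(int)
        print(" V along row",hsv[p[1],p[0]-26:p[0]+27:2,2])
delta([.4993,-.3436,.25],14.4)
E
```

```text
time: 19.35
ee_pos: [0.4801, -0.2756, 0.1153]
eef_rot: [0.613, 0.79, 0.0, -0.001]
ft_force: [1.0, -0.8, 0.0]
width: 0.0707
grip_force: 0.0
time: 19.93
ee_pos: [0.5031, -0.3629, 0.2525]
eef_rot: [0.614, 0.789, 0.0, 0.0]
ft_force: [-0.4, 0.5, 0.4]
width: 0.0872
grip_force: 0.0
big
pred [316.4 164.5] rad 18.9
 px [317.5 165. ] r 18.0 -> [ 0.5006 -0.3438  0.074 ]
 px [317.2 162. ] r 20.6 -> [ 0.4995 -0.3406  0.074 ]
 px [316.  167.2] r 20.6 -> [ 0.4996 -0.3467  0.074 ]
little
pred [315.6  98.5] rad 16.5
 px [316.5  99.5] r 15.6 -> [ 0.4826 -0.2771  0.068 ]
 px [314.2  98. ] r 15.3 -> [ 0.4799 -0.2763  0.068 ]
 px [316.8  97. ] r 15.3 -> [ 0.4822 -0.2746  0.068 ]
 V along row [193 195 194 194 195 193 197 195 128 141 157 156  91  50  51  94 154 152
 145 125 137 214 181 190 196 202 206]
L
pred [317.1 225. ] rad 21.5
 px [316.2 222.8] r 21.1 -> [ 0.5157 -0.4088  0.08  ]
 px [316.  225.2] r 20.4 -> [ 0.5162 -0.412   0.08  ]
 px [316. 229.] r 23.4 -> [ 0.5173 -0.4165  0.08  ]
S
pred [316.8  26.4] rad 13.9
 px [316.   27.2] r 13.2 -> [ 0.4651 -0.2103  0.062 ]
 px [315.2  24. ] r 13.9 -> [ 0.4637 -0.2077  0.062 ]
 px [318.5  26. ] r 13.2 -> [ 0.4673 -0.2086  0.062 ]
t 19.98 tcp [ 0.5028 -0.3616  0.2514] yaz 14.32 zax [-0.001  0.001 -1.   ] F [ 0.8  0.8 -0.4] w 0.0866 j7 0.7
 shift rows [0.61  0.034 0.048]
 az rows -0.013
```

Both rims lie on their clips at seated height, and the gripper is clear of everything.

```bash
python3 -c "
from bench import r
print(r.close_job())"
```

```text
the job is handed in; nothing more can be done
None
```

The job is handed in, with no verdict returned: the 42 mm and 35 mm sockets were each pressed to a hard stop on their clips, the odd socket was never touched, and the clock was at about 20 s.

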